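# Load the packing post with two steel collars

## Task

Load the empty packing post: thread the wide thick-walled steel collar down it onto the base plate, then thread the narrower thin-walled collar of the same height down on top of it, so that both lie flat and fully home. Lower each collar down the post rather than letting it drop, and leave the solid steel disc where it lies.

Things in the scene. Friction and masses are not known exactly. Their poses are not given: they have to be found in the camera images.
- stand: Empty packing stand, fixed: black square base plate 100 x 100 x 10 mm, bare upright steel post of diameter 12 mm at its centre, tip 68 mm above the table (58 above the plate), top 4 mm tapered. Origin: centre of the plate's underside, at table height; z up along the post. A like stand already loaded with two collars is a bystander. All clutter is lower than 70 mm but two crates (170 mm) at the left and right edges.
- wide: Wide collar: loose plain steel ring lying flat on the table, 60 mm outside diameter, 34 mm bore right through (wall 13 mm), 24 mm high, about 0.36 kg. Origin: centre of its underside, on the bore's axis; z up along the bore. Yaw does not matter. Home, its underside is 10 mm above the table. A washer of the same diameters but only 5 mm high is a bystander.
- narrow: Narrower collar: loose plain steel ring lying flat on the table, 46 mm outside diameter, 34 mm bore right through (wall 6 mm), 24 mm high, about 0.14 kg. Origin: centre of its underside, on the bore's axis; z up along the bore. Yaw does not matter. Home, it rests on the wide collar, its underside 34 mm above the table.
- blank: The solid disc, a bystander to leave alone: loose steel, 60 mm in diameter and 24 mm high like the wide collar, but with no bore. Origin: centre of its underside; z up.
Mind the look-alikes: they are no part of the job. Leave any black or orange look-alike of the narrow alone.

How it is judged (in metres and radians):
On the way, in this order (a step that is already met when the one before it is completed fails the run):
1. the wide collar is threaded on the post and lies flat on the base plate (horizontal distance between wide and stand below 0.016 m and z of wide in the frame of stand between 0.004 and 0.016 m and angle between the z axis of wide and the z axis of stand, either way round below 0.175 rad), for 0.2 s.
2. the narrower collar is threaded on the post and lies flat on the wide one (horizontal distance between narrow and stand below 0.016 m and z of narrow in the frame of stand between 0.028 and 0.04 m and angle between the z axis of narrow and the z axis of stand, either way round below 0.175 rad), for 0.2 s.
At the end, for the whole second after the job is handed in: Both collars are round the empty stand's post (axes within 16 mm of the post's), the wide one on the base plate and the narrower one on top of it, each within 6 mm of its fully home height, within 10 degrees of flat, and at rest (all of step 1 and all of step 2 and linear speed of each of wide, narrow below 0.02 m/s); the robot touches nothing.
It fails at once if a collar falls down the post (faster than 0.7 m/s beside the post, as after a drop of 25 mm or more) ((linear speed of wide above 0.7 m/s and horizontal distance between wide and stand below 0.03 m and z of wide in the frame of stand below 0.075 m) or (linear speed of narrow above 0.7 m/s and horizontal distance between narrow and stand below 0.03 m and z of narrow in the frame of stand below 0.075 m)).
It fails at once if the solid disc is moved by more than 30 mm (distance of blank from where it was at the start of the episode above 0.03 m).
It also fails if it takes over 64 s, if anything falls off the work surface, if the arm or the gripper's body presses on something with over 40 N, if the wrist force passes 120 N, or if a joint passes its speed limit or range.

## Robot

A 7-joint arm with a two-finger parallel gripper is mounted at the origin on the work surface. World frame = base frame: x ahead of the robot, y to its left, z up, the work surface at z = 0. Lengths are in mm, angles in degrees, forces in N, time in s.
With the tool pointing down it reaches from about 400 to 900 mm from the base axis. Payload 5.5 kg.
Tool frame: the origin (TCP) lies at the very end of the fingers, on their centre line; the grasp point (between the pads) lies 19 mm behind it; z points along the fingers, y is the line along which they close (so a half turn about z gives the same grasp; the last joint's range is limited). The gripper opens to 85 mm and grips with 20 to 120 N. Pads are 22 mm wide; open, the fingers measure 114 mm over their backs; the gripper's body (76 mm by 85 mm) begins 54 mm behind the grasp point. The pads swing forward as they close: fully open they stand 13 mm farther back than shut.
Start: joints at [-52.758, 28.699, -24.465, 88.831, 12.651, 65.22, -12.049], TCP at [245.161, 601.993, 231.31] pointing down, gripper open.
Joint ranges: [-164.97, 164.97], [-17.58, 116.51], [-87.97, 89.64], [11.32, 138.91], [-80.73, 260.73], [10.89, 115.49], [-147.41, 147.41]. Speed limits (degrees/s): [147.25, 147.25, 180, 180, 180, 180, 180].

## Interface

Orientations are given as a 3x3 rotation matrix whose columns are the frame's x, y, z axes.
In Python, from station import manip gives the robot as it stands.
- The arm moves only by the shell command python3 -m crank 'ROWS' [FORCE]. ROWS is JSON, a list of rows, each a list of 3 entries, a list of its own where there are three numbers: the shift along the tool's x, y, z in mm, then the turn, a rotation vector about the tool's x, y, z in degrees, then the opening, from -1 (shut) to 1 (fully open). In form: [[[dx, dy, dz], [wx, wy, wz], hand], ...]. A call has 1 to 5 rows; each row is the pose to reach, as a shift and turn from the pose commanded when the call began, along the tool's axes at that moment; what a row does not reach only later rows make up. A row lasts 1/12 s, in which the tool goes at most 41.7 mm and 7.16 degrees, less where a joint would pass 70% of its speed; a pose out of reach is approached as far as the arm can. A call with a gripper value outside its range is refused whole. The fingers move at their own pace and stop on an object; FORCE is the grip in N (left out, the last holds). Time passes only in rows, so rows that repeat a pose let the fingers close. It gives the time, the measured TCP pose, the force, the opening and the grip force at its end, in the units of the state.
- manip.observe(): the state, without advancing time (a new reading comes with each control period).
- manip.get_image(name): name is "scene" or "top" or "wrist"; returns a dict with "frame" (420x560x3 uint8, blue, green, red), "fx", "fy", "cx", "cy" (pixels), "dist_coeffs" ([k1, k2, p1, p2, k3] as OpenCV has them; the pictures are not rectified), "rvec" (rotation vector, rad) and "tvec" (3), from world to camera coordinates, as OpenCV has them. Camera axes: x right, y down, z forward; pixel columns grow to the right and rows downward; lengths in mm; the calibration is good to about 2 mm. A picture is of the moment at which its call begins. There is no depth.
- manip.sign_off(): hands the job in; it is judged then, once.
The state is a dict: "time": time; "joint_pos": joint angles; "qvel": joint speeds; "joint_torque": joint torques, N m; "eef_pos": TCP position; "tool_rot": TCP orientation; "force": force on the tool from outside, world axes, zero at the start; "moment": the same for the moment, N m; "width": opening from 0.0 (shut) to 1.0 (fully open); "finger_force": force on a finger pad.
Only numpy, scipy, OpenCV 4.12 (cv2) and the standard library are available. Lean on these libraries where they do the work, as an engineer would, in place of code of your own. Each camera call takes 0.05 s, during which the arm holds its last target. There are 200 camera calls.

## Working session

There is one attempt and no reset: what is moved stays moved. The work goes in short steps, Python scripts to look and compute and a shell command to move; the robot and the scene stay as the last step left them, time stands still between calls to the robot, and variables do not carry over. Pictures are saved under pics/ and viewed, at most 12 in all, crops included, and the job is handed in when it is done.

```bash
mkdir -p pics; cat > h.py <<'E'
from station import manip
import numpy as np, cv2
def grab(n,f):
    d=manip.get_image(n); cv2.imwrite('pics/'+f+'.png',d['frame']); d2={k:v for k,v in d.items()}
    np.save('pics/'+f+'.npy',d2,allow_pickle=True); return d
def px2w(f,u,v,z):
    d=np.load('pics/'+f+'.npy',allow_pickle=True).item()
    K=np.array([[d['fx'],0,d['cx']],[0,d['fy'],d['cy']],[0,0,1]])
    p=cv2.undistortPoints(np.array([[[u,v]]],float),K,np.array(d['dist_coeffs'],float))[0,0]
    R=cv2.Rodrigues(np.array(d['rvec'],float))[0]; t=np.array(d['tvec'],float).ravel()
    c=-R.T@t; r=R.T@np.array([p[0],p[1],1]); return c+r*(z-c[2])/r[2]
def rel(p):
    "world target TCP -> tool shift"
    s=manip.observe(); return np.array(s['tool_rot']).T@(np.array(p)-np.array(s['eef_pos']))
E
python3 - <<'E'
from h import *
grab('top','t0'); grab('scene','s0')
s=manip.observe(); print(s['time'],s['eef_pos'],np.round(s['tool_rot'],3),s['width'])
E
```

```text
0.1 [245.01917311 601.37903777 230.3487428 ] [[-0.926  0.377 -0.001]
 [ 0.377  0.926 -0.002]
 [ 0.    -0.002 -1.   ]] 1.0028647172078586
```

View pics/t0.png

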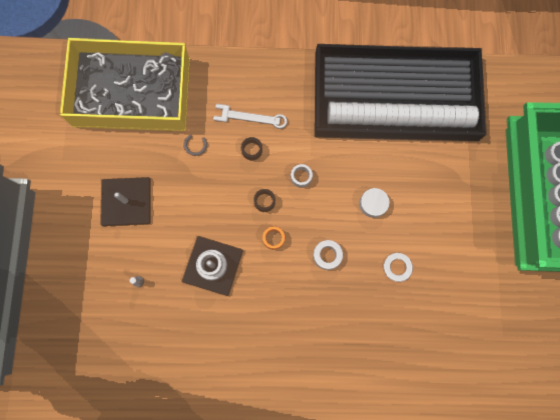

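View pics/s0.png

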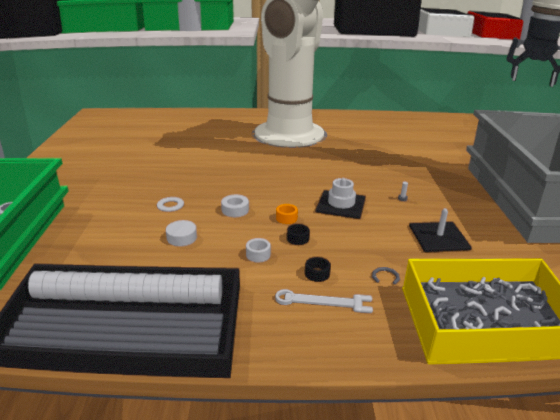

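Top view: the empty stand is at (126,201) with its post tip near (118,196). The wide collar is at (328,255), the washer at (398,267), the narrow collar at (302,175) and the blank at (375,203). The scene view agrees, with the wide collar tall at (235,205) and the washer flat at (170,204). I'll enlarge the top view.

```bash
python3 - <<'E'
import cv2,numpy as np
im=cv2.imread('pics/t0.png')
a=cv2.resize(im[165:240,90:165],None,fx=5,fy=5,interpolation=2)
b=cv2.resize(im[215:290,290:365],None,fx=5,fy=5,interpolation=2)
c=cv2.resize(im[140:215,265:340],None,fx=5,fy=5,interpolation=2)
cv2.imwrite('pics/t0c.png',cv2.resize(np.hstack([a,b,c]),None,fx=.71,fy=.71))
from h import px2w
for n,u,v,z in [('wide',328,255,24),('narrow',302,175,24),('plate',126,201,10),('tip',118,195.5,68),('plate a',101.5,180,10),('plate b',151,225,10),('wideL',313.5,255,24),('wideR',343,255,24)]: print(n,px2w('t0',u,v,z).round(1))
E
```

```text
wide [ 481.5 -129.5   24. ]
narrow [648.8 -74.3  24. ]
plate [585.9 290.4  10. ]
tip [584.1 289.4  68. ]
plate a [629.4 344.1  10. ]
plate b [536.7 235.6  10. ]
wideL [480.8 -99.9  24. ]
wideR [ 482.3 -160.1   24. ]
```

View pics/t0c.png

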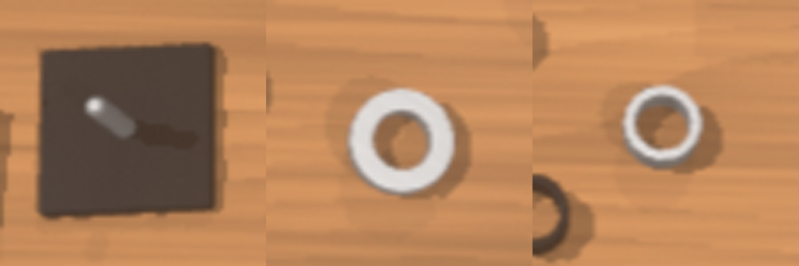

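```bash
python3 -m crank '[[[-388,-276,0],[0,0,0],1],[[-388,-276,0],[0,0,0],1],[[-388,-276,0],[0,0,0],1],[[-388,-276,0],[0,0,0],1],[[-388,-276,0],[0,0,0],1]]' 40
python3 -c "
from h import *
print(rel([500,200,231]).round(1), rel([481.5,-129.5,160]).round(1))"
```

```text
time: 0.52
eef_pos: [357.3, 424.1, 230.8]
tool_rot: [[-0.926, 0.377, -0.001], [0.377, 0.926, -0.001], [0.0, -0.001, -1.0]]
force: [0.4, 0.2, 0.1]
width: 0.997
finger_force: 0.0
[-2.166e+02 -1.538e+02 -1.000e-01] [-323.7 -465.9   71.1]
```

```bash
python3 -m crank '[[[-324,-466,70],[0,0,0],1],[[-324,-466,70],[0,0,0],1],[[-324,-466,70],[0,0,0],1],[[-324,-466,70],[0,0,0],1],[[-324,-466,70],[0,0,0],1]]'
python3 -c "
from h import *
print(rel([481.5,-129.5,160]).round(1))"
```

```text
time: 0.93
eef_pos: [401.9, 222.2, 205.4]
tool_rot: [[-0.926, 0.377, -0.0], [0.377, 0.926, -0.0], [0.0, -0.0, -1.0]]
force: [1.0, -0.1, -0.7]
width: 1.002
finger_force: 0.0
[-206.4 -295.7   45.5]
```

```bash
python3 -m crank '[[[-206,-296,45],[0,0,0],1],[[-206,-296,45],[0,0,0],1],[[-206,-296,45],[0,0,0],1],[[-206,-296,45],[0,0,0],1],[[-206,-296,45],[0,0,0],1]]'
python3 -c "
from h import *
print(rel([481.5,-129.5,160]).round(1))"
```

```text
time: 1.35
eef_pos: [447.2, 20.6, 179.8]
tool_rot: [[-0.926, 0.377, 0.0], [0.377, 0.926, -0.0], [-0.0, -0.0, -1.0]]
force: [1.0, 1.0, 0.2]
width: 0.995
finger_force: 0.0
[ -88.3 -126.2   19.8]
```

```bash
python3 -m crank '[[[-88,-126,20],[0,0,0],1],[[-88,-126,20],[0,0,0],1],[[-88,-126,20],[0,0,0],1],[[-88,-126,20],[0,0,0],1],[[-88,-126,20],[0,0,0],1]]'
python3 -c "
from h import *
grab('wrist','w0')
print(rel([481.5,-129.5,160]).round(1))"
```

```text
time: 1.77
eef_pos: [481.2, -134.9, 159.2]
tool_rot: [[-0.923, 0.386, -0.0], [0.386, 0.923, -0.003], [-0.001, -0.003, -1.0]]
force: [0.1, 1.3, 0.3]
width: 1.004
finger_force: 0.0
[ 0.1  1.8 -0.8]
```

View pics/w0.png

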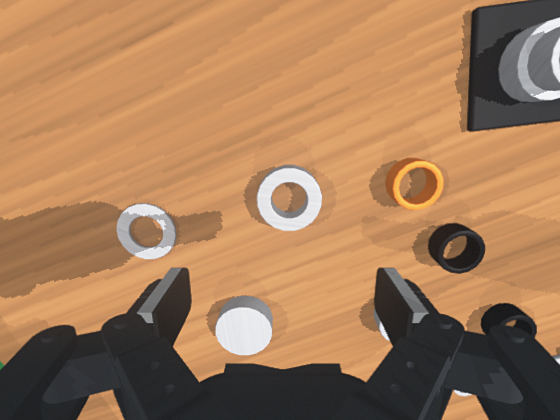

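The wrist view shows the wide collar's top face centred at (290,198), clear of the orange ring (415,184) and the washer (148,232).

```bash
python3 -c "
from h import *
p=px2w('w0',290,198,24); print(p)
q=(px2w('w0',257,198,24)-px2w('w0',322,198,24)); print(np.linalg.norm(q))
print(rel([p[0],p[1],50]).round(1),rel([481.5,-129.5,50]).round(1), manip.observe()['eef_pos'])"
```

```text
[ 479.48426919 -126.11784389   24.        ]
58.87597870089594
[  3.2   4.3 109.2] [  0.    2.  109.2] [ 480.91734065 -131.20819006  159.20552374]
```

```bash
python3 -m crank '[[[2,3,40],[0,0,0],1],[[2,3,80],[0,0,0],1],[[2,3,115],[0,0,0],1],[[2,3,140],[0,0,0],1],[[2,3,140],[0,0,0],1]]'
python3 -c "
from h import *
grab('wrist','w1')
print(rel([480.5,-128,2]).round(1))"
```

```text
time: 2.23
eef_pos: [476.2, -121.0, 15.3]
tool_rot: [[-0.927, 0.375, -0.01], [0.375, 0.927, 0.003], [0.01, -0.001, -1.0]]
force: [-1.1, 0.2, -0.4]
width: 1.003
finger_force: 0.0
[-4.9 -4.9 15.7]
```

View pics/w1.png

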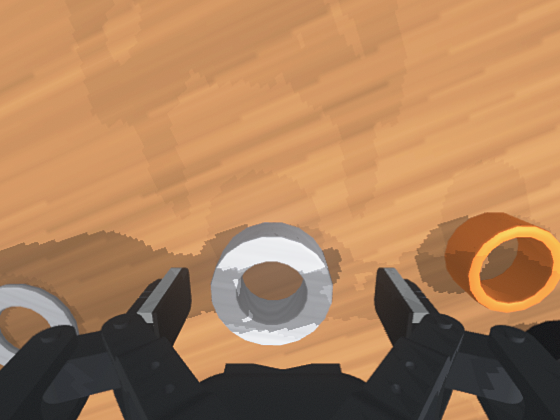

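Wide top face centred at (271,292), between the pads, which sit around columns 175 and 390; it is slightly left of their midline at 282.

```bash
python3 -m crank '[[[0,0,0],[0,0,0],1],[[0,0,0],[0,0,0],1],[[0,0,0],[0,0,0],1]]'
python3 -c "
from h import *
p=px2w('w1',271,292,24); print(p)
for t in (p,[480.5,-128,0]): print(rel([t[0],t[1],1]).round(1))"
```

```text
time: 2.53
eef_pos: [482.5, -123.8, 22.0]
tool_rot: [[-0.926, 0.377, 0.004], [0.377, 0.926, -0.001], [-0.004, 0.001, -1.0]]
force: [0.2, -0.7, -0.0]
width: 0.998
finger_force: 0.0
[ 479.58965537 -127.33562276   24.        ]
[ 1.5 -4.4 21. ]
[ 0.4 -4.7 21. ]
```

```bash
python3 -m crank '[[[1,-4.5,8],[0,0,0],1],[[1,-4.5,14],[0,0,0],1],[[1,-4.5,19],[0,0,0],1],[[1,-4.5,20],[0,0,0],1],[[1,-4.5,20],[0,0,0],0.6]]' 60; python3 -m crank '[[[0,0,0],[0,0,0],-1],[[0,0,0],[0,0,0],-1],[[0,0,0],[0,0,0],-1],[[0,0,0],[0,0,0],-1],[[0,0,0],[0,0,0],-1]]' 60
```

```text
time: 2.95
eef_pos: [477.5, -127.3, -0.6]
tool_rot: [[-0.926, 0.377, -0.001], [0.377, 0.926, 0.0], [0.001, -0.0, -1.0]]
force: [0.7, -0.0, 0.3]
width: 0.885
finger_force: 0.0
time: 3.37
eef_pos: [478.1, -127.6, 0.6]
tool_rot: [[-0.926, 0.377, -0.0], [0.377, 0.926, -0.0], [0.0, -0.0, -1.0]]
force: [-2.0, 0.6, 4.8]
width: 0.679
finger_force: 63.3
```

```bash
python3 -m crank '[[[0,0,-20],[0,0,0],-1],[[0,0,-50],[0,0,0],-1],[[0,0,-80],[0,0,0],-1],[[0,0,-110],[0,0,0],-1],[[0,0,-110],[0,0,0],-1]]'
python3 -c "
from h import *
print(rel([586.5,291,110]).round(1))"
```

```text
time: 3.78
eef_pos: [481.8, -128.3, 115.1]
tool_rot: [[-0.926, 0.377, 0.009], [0.377, 0.926, -0.002], [-0.009, 0.001, -1.0]]
force: [1.3, -0.4, -2.7]
width: 0.678
finger_force: 66.7
[ 61.2 427.8   5.2]
```

```bash
python3 -m crank '[[[6,42,0],[0,0,0],-1],[[12,84,0],[0,0,0],-1],[[18,125,0],[0,0,0],-1],[[24,166,0],[0,0,0],-1],[[30,205,0],[0,0,0],-1]]'; python3 -m crank '[[[6,40,0],[0,0,0],-1],[[12,80,0],[0,0,0],-1],[[18,120,0],[0,0,0],-1],[[24,160,0],[0,0,0],-1],[[28,190,0],[0,0,0],-1]]'
python3 -m crank '[[[0,0,0],[0,0,0],-1],[[0,0,0],[0,0,0],-1],[[0,0,0],[0,0,0],-1]]'
python3 -c "
from h import *
grab('wrist','w2')
print(rel([586.5,291,110]).round(1))"
```

```text
time: 4.2
eef_pos: [527.0, 75.7, 109.0]
tool_rot: [[-0.926, 0.377, -0.001], [0.377, 0.926, -0.0], [0.001, -0.001, -1.0]]
force: [1.0, -0.3, -3.5]
width: 0.676
finger_force: 66.6
time: 4.62
eef_pos: [572.2, 264.7, 108.6]
tool_rot: [[-0.927, 0.374, -0.002], [0.374, 0.927, 0.001], [0.002, 0.001, -1.0]]
force: [0.8, 0.6, -3.7]
width: 0.676
finger_force: 66.6
time: 4.87
eef_pos: [572.2, 259.3, 108.3]
tool_rot: [[-0.926, 0.377, -0.003], [0.377, 0.926, -0.002], [0.002, -0.003, -1.0]]
force: [0.8, -0.7, -3.6]
width: 0.675
finger_force: 66.7
[-0.5 35.5 -1.5]
```

View pics/w2.png

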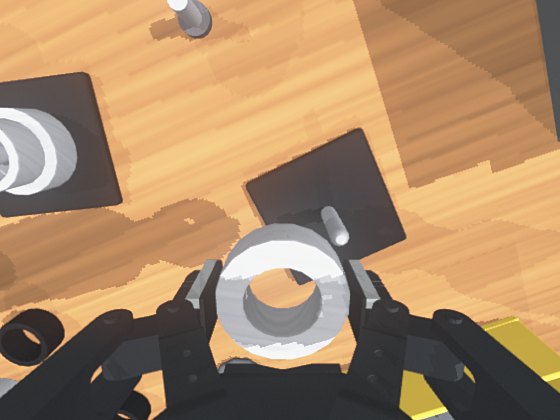

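The post tip is at (342,239) and the held collar's top face is centred at (283,292), level in the pads.

```bash
python3 -c "
from h import *
t=px2w('w2',342,239,68); c=px2w('w2',283,292,131.8); print(t,c)
b=[px2w('w2',u,v,10) for u,v in ((247,186),(406,238))]; print(b,(b[0]+b[1])/2)
R=np.array(manip.observe()['tool_rot']); e=np.array(manip.observe()['eef_pos'])
print(R.T@(t-c), R.T@(c-e), rel([586.5,291,110]))"
```

```text
[584.05224569 295.2656695   68.        ] [569.63945103 261.70057184 131.8       ]
[array([539.91219501, 243.5330645 ,  10.        ]), array([628.14921795, 346.24918304,  10.        ])] [584.03070648 294.89112377  10.        ]
[-0.72060081 36.70216872 63.69627915] [  4.05837927   1.95731626 -23.19384679] [-0.49218054 35.51859674 -1.49344449]
```

```bash
python3 -m crank '[[[-1,20,0],[0,0,0],-1],[[-1,37,0],[0,0,0],-1],[[-1,37,0],[0,0,0],-1],[[-1,37,15],[0,0,0],-1],[[-1,37,28],[0,0,0],-1]]'; python3 -m crank '[[[0,0,10],[0,0,0],-1],[[0,0,20],[0,0,0],-1],[[0,0,30],[0,0,0],-1],[[0,0,30],[0,0,0],-1],[[0,0,30],[0,0,0],-1]]'
python3 -c "
from h import *
print(rel([584.5,294,10.6]).round(1)); grab('wrist','w3')"
```

```text
time: 5.33
eef_pos: [589.0, 292.4, 81.9]
tool_rot: [[-0.925, 0.379, 0.001], [0.379, 0.925, -0.0], [-0.001, 0.0, -1.0]]
force: [-0.1, -0.9, -4.6]
width: 0.68
finger_force: 66.7
time: 5.75
eef_pos: [587.6, 293.6, 50.9]
tool_rot: [[-0.926, 0.377, -0.002], [0.377, 0.926, -0.001], [0.001, -0.002, -1.0]]
force: [0.5, -0.3, -2.6]
width: 0.677
finger_force: 66.6
[ 3.  -0.7 40.3]
```

View pics/w3.png

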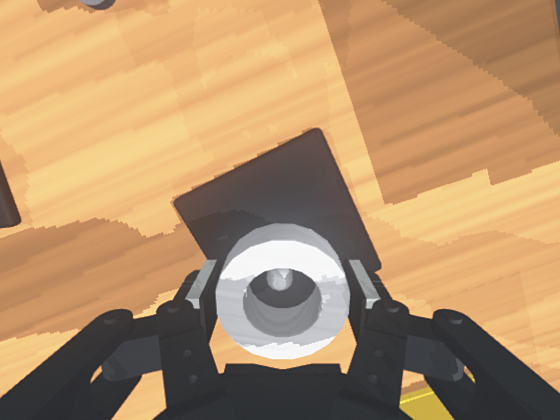

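The post tip (280,280) is inside the bore, near its centre. I'll lower on down.

```bash
python3 -m crank '[[[0,0,10],[0,0,0],-1],[[0,0,20],[0,0,0],-1],[[0,0,29],[0,0,0],-1],[[0,0,35],[0,0,0],-1],[[0,0,38],[0,0,0],-1]]'; python3 -m crank '[[[0,0,1],[0,0,0],-1],[[0,0,1.5],[0,0,0],-1],[[0,0,1.5],[0,0,0],-1]]'
```

```text
time: 6.22
eef_pos: [587.2, 293.6, 12.1]
tool_rot: [[-0.926, 0.377, -0.002], [0.377, 0.926, -0.001], [0.002, -0.002, -1.0]]
force: [-0.0, -0.0, -3.3]
width: 0.676
finger_force: 66.7
time: 6.47
eef_pos: [588.5, 294.3, 12.6]
tool_rot: [[-0.926, 0.377, 0.0], [0.377, 0.926, 0.0], [-0.0, 0.0, -1.0]]
force: [-0.5, 0.3, -3.3]
width: 0.678
finger_force: 66.7
```

```bash
python3 -m crank '[[[0,0,1],[0,0,0],-1],[[0,0,1.5],[0,0,0],-1],[[0,0,1.5],[0,0,0],-1]]'
```

```text
time: 6.72
eef_pos: [588.4, 294.2, 11.2]
tool_rot: [[-0.926, 0.377, 0.0], [0.377, 0.926, 0.0], [-0.0, 0.0, -1.0]]
force: [-0.0, 0.4, -3.2]
width: 0.684
finger_force: 66.7
```

```bash
python3 -m crank '[[[0,0,1],[0,0,0],-1],[[0,0,1],[0,0,0],-1],[[0,0,1],[0,0,0],0.75],[[0,0,1],[0,0,0],0.9],[[0,0,1],[0,0,0],1]]'; python3 -m crank '[[[0,0,0],[0,0,0],1],[[0,0,-20],[0,0,0],1],[[0,0,-50],[0,0,0],1],[[0,0,-85],[0,0,0],1],[[0,0,-120],[0,0,0],1]]'
python3 -c "
from h import *
grab('wrist','w4')
print(rel([648.8,-74.3,140]).round(1))"
```

```text
time: 7.13
eef_pos: [588.8, 294.4, 10.4]
tool_rot: [[-0.926, 0.377, 0.001], [0.377, 0.926, 0.001], [-0.001, 0.001, -1.0]]
force: [0.2, -0.3, 0.2]
width: 0.996
finger_force: 0.0
time: 7.55
eef_pos: [587.7, 293.9, 130.6]
tool_rot: [[-0.926, 0.377, -0.001], [0.377, 0.926, -0.001], [0.001, -0.001, -1.0]]
force: [0.7, 0.6, -0.4]
width: 0.998
finger_force: 0.0
[-192.2 -322.    -1.9]
```

View pics/w4.png

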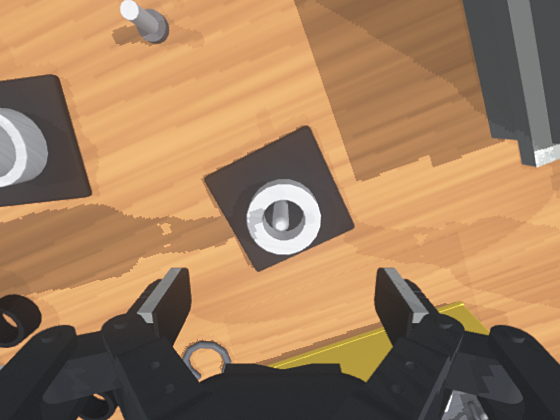

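The wide collar lies flat on the plate at (284,217) with the post in its bore, so step 1 is done. Next is the narrow collar.

```bash
python3 -m crank '[[[-20,-34,0],[0,0,0],1],[[-40,-68,0],[0,0,0],1],[[-60,-102,0],[0,0,0],1],[[-81,-136,0],[0,0,0],1],[[-101,-170,0],[0,0,0],1]]'; python3 -m crank '[[[-20,-34,0],[0,0,0],1],[[-40,-68,0],[0,0,0],1],[[-60,-102,0],[0,0,0],1],[[-81,-136,0],[0,0,0],1],[[-91,-152,0],[0,0,0],1]]';python3 -m crank '[[[0,0,0],[0,0,0],1],[[0,0,0],[0,0,0],1],[[0,0,0],[0,0,0],1]]'
python3 -c "
from h import *
grab('wrist','w5')
print(rel([648.8,-74.3,2]).round(1))"
```

```text
time: 8.02
eef_pos: [618.0, 96.8, 130.2]
tool_rot: [[-0.926, 0.377, 0.001], [0.377, 0.926, -0.0], [-0.001, 0.0, -1.0]]
force: [0.2, -0.5, 0.5]
width: 0.997
finger_force: 0.0
time: 8.43
eef_pos: [644.8, -84.6, 130.1]
tool_rot: [[-0.924, 0.383, 0.001], [0.383, 0.924, -0.004], [-0.002, -0.003, -1.0]]
force: [-1.3, -1.4, -0.1]
width: 1.001
finger_force: 0.0
time: 8.68
eef_pos: [644.6, -75.0, 129.8]
tool_rot: [[-0.926, 0.376, -0.0], [0.376, 0.926, 0.001], [0.001, 0.001, -1.0]]
force: [0.4, 1.6, 1.3]
width: 1.002
finger_force: 0.0
[ -4.1   1.2 127.8]
```

View pics/w5.png

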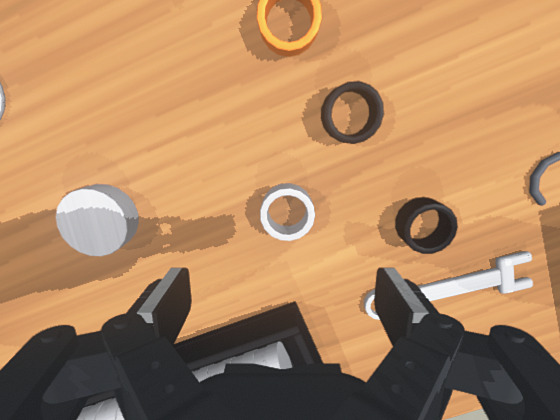

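Narrow collar top face centred at (288,213). The nearest black ring edge is at column 397, and the fingers' backs would reach about column 355, so it is clear.

```bash
python3 -c "
from h import *
p=px2w('w5',288,213,24); print(p, rel([p[0],p[1],2]).round(1))
print(np.linalg.norm(px2w('w5',260.5,213,24)-px2w('w5',315,213,24)))"
```

```text
[646.91563897 -69.8116398   24.        ] [ -0.7   4.7 127.8]
44.76760710910813
```

```bash
python3 -m crank '[[[-1.5,3.5,38],[0,0,0],1],[[-1.5,3.5,76],[0,0,0],1],[[-1.5,3.5,105],[0,0,0],1],[[-1.5,3.5,120],[0,0,0],1],[[-1.5,3.5,126],[0,0,0],1]]'; python3 -m crank '[[[0,0,0],[0,0,0],1],[[0,0,0],[0,0,0],0.7],[[0,0,0],[0,0,0],-1],[[0,0,0],[0,0,0],-1],[[0,0,0],[0,0,0],-1]]' 45; python3 -m crank '[[[0,0,0],[0,0,0],-1],[[0,0,0],[0,0,0],-1],[[0,0,0],[0,0,0],-1]]'
```

```text
time: 9.15
eef_pos: [645.0, -71.4, 0.9]
tool_rot: [[-0.927, 0.375, -0.005], [0.375, 0.927, 0.001], [0.005, -0.001, -1.0]]
force: [-1.1, 0.6, -0.7]
width: 1.003
finger_force: 0.0
time: 9.57
eef_pos: [649.2, -73.9, 6.4]
tool_rot: [[-0.926, 0.377, 0.004], [0.377, 0.926, -0.0], [-0.004, 0.001, -1.0]]
force: [-0.1, -0.5, -0.1]
width: 0.512
finger_force: 46.0
time: 9.82
eef_pos: [649.2, -73.9, 6.4]
tool_rot: [[-0.926, 0.377, 0.004], [0.377, 0.926, -0.0], [-0.004, 0.001, -1.0]]
force: [-1.5, 0.6, 5.7]
width: 0.51
finger_force: 46.7
```

```bash
python3 -m crank '[[[0,0,-20],[0,0,0],-1],[[0,0,-55],[0,0,0],-1],[[0,0,-90],[0,0,0],-1],[[0,0,-115],[0,0,0],-1],[[0,0,-120],[0,0,0],-1]]'
python3 -c "
from h import *
print(rel([587,294,125]).round(1))"
```

```text
time: 10.23
eef_pos: [651.2, -74.3, 130.6]
tool_rot: [[-0.926, 0.378, 0.01], [0.378, 0.926, -0.001], [-0.01, 0.003, -1.0]]
force: [1.2, -0.4, -0.7]
width: 0.514
finger_force: 46.5
[198.6 316.8   4.7]
```

```bash
python3 -m crank '[[[20,32,0],[0,0,0],-1],[[40,64,0],[0,0,0],-1],[[60,96,0],[0,0,0],-1],[[80,128,0],[0,0,0],-1],[[100,160,0],[0,0,0],-1]]'; python3 -m crank '[[[20,32,0],[0,0,0],-1],[[40,64,0],[0,0,0],-1],[[60,96,0],[0,0,0],-1],[[80,120,0],[0,0,0],-1],[[97,130,0],[0,0,0],-1]]';python3 -m crank '[[[0,0,0],[0,0,0],-1],[[0,0,0],[0,0,0],-1],[[0,0,0],[0,0,0],-1],[[0,0,0],[0,0,0],-1]]'
python3 -c "
from h import *
grab('wrist','w6')
print(rel([587,294,40.4]).round(1))"
```

```text
time: 10.65
eef_pos: [614.1, 113.4, 123.8]
tool_rot: [[-0.926, 0.378, -0.0], [0.378, 0.926, -0.0], [0.0, -0.0, -1.0]]
force: [-0.1, 0.5, -0.6]
width: 0.513
finger_force: 46.5
time: 11.07
eef_pos: [572.7, 274.9, 123.8]
tool_rot: [[-0.928, 0.373, -0.0], [0.373, 0.928, 0.003], [0.001, 0.003, -1.0]]
force: [-0.3, 1.1, -1.1]
width: 0.509
finger_force: 46.5
time: 11.4
eef_pos: [575.1, 266.9, 123.8]
tool_rot: [[-0.925, 0.38, 0.0], [0.38, 0.925, -0.001], [-0.001, -0.001, -1.0]]
force: [-0.1, -0.2, -1.7]
width: 0.512
finger_force: 46.5
[-0.6 29.7 83.4]
```

View pics/w6.png

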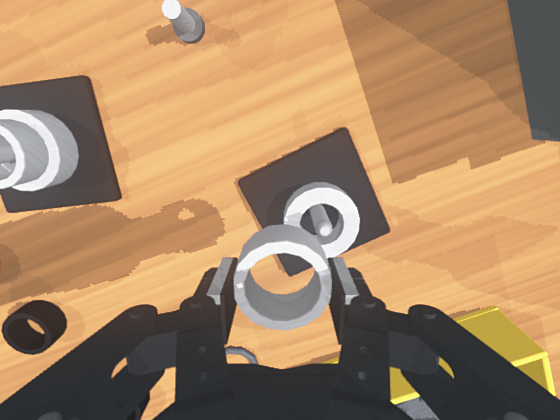

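Post tip at (325,230); held narrow collar's top rim centred at about (283,277), level.

```bash
python3 -c "
from h import *
t=px2w('w6',325,230,68); c=px2w('w6',283,277,141.4); print(t,c)
R=np.array(manip.observe()['tool_rot']); print(R.T@(t-c), R.T@(c-np.array(manip.observe()['eef_pos'])))"
```

```text
[583.60198256 295.02535623  68.        ] [568.80569834 270.73599478 141.4       ]
[-4.41328842 28.15307734 73.37840437] [  7.34967485   1.13122327 -17.55004761]
```

```bash
python3 -m crank '[[[-3,15,0],[0,0,0],-1],[[-3,29,0],[0,0,0],-1],[[-3,29,0],[0,0,0],-1],[[-3,29,15],[0,0,0],-1],[[-3,29,30],[0,0,0],-1]]'; python3 -m crank '[[[0,0,10],[0,0,0],-1],[[0,0,18],[0,0,0],-1],[[0,0,22],[0,0,0],-1],[[0,0,22],[0,0,0],-1],[[0,0,22],[0,0,0],-1]]'
python3 -c "
from h import *
print(rel([587,294,40.4]).round(1)); grab('wrist','w7')"
```

```text
time: 11.87
eef_pos: [589.4, 293.9, 94.7]
tool_rot: [[-0.926, 0.379, 0.002], [0.379, 0.926, 0.001], [-0.002, 0.001, -1.0]]
force: [0.3, -0.9, -1.6]
width: 0.513
finger_force: 46.6
time: 12.28
eef_pos: [588.2, 294.6, 72.2]
tool_rot: [[-0.926, 0.377, 0.0], [0.377, 0.926, 0.0], [-0.0, 0.0, -1.0]]
force: [-0.1, 0.7, -0.7]
width: 0.513
finger_force: 46.5
[ 0.9 -1.  31.8]
```

View pics/w7.png

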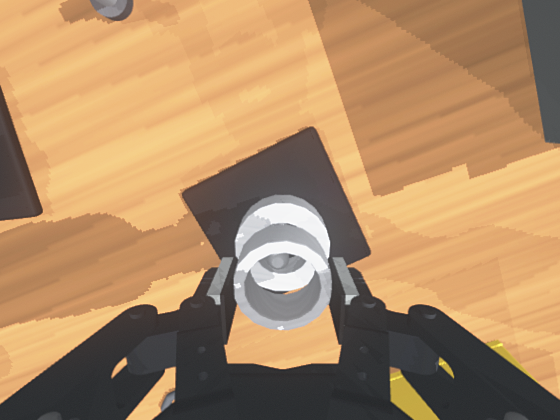

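```bash
python3 -c "
from h import *
s=manip.observe();t=px2w('w7',279,261,68); c=px2w('w7',283,277,s['eef_pos'][2]+17.6)
print(t,c,np.array(s['tool_rot']).T@(t-c))"
```

```text
[583.60031964 295.61351982  68.        ] [581.70281453 298.51587774  90.21923293] [-2.83946338 -1.98825455 22.21942417]
```

The post is about 3 mm off the bore axis against 11 mm of clearance. I'll correct by (-2,-1) and lower.

```bash
python3 -m crank '[[[-2,-1,5],[0,0,0],-1],[[-2,-1,13],[0,0,0],-1],[[-2,-1,21],[0,0,0],-1],[[-2,-1,27],[0,0,0],-1],[[-2,-1,29],[0,0,0],-1]]'; python3 -m crank '[[[0,0,1],[0,0,0],-1],[[0,0,1.5],[0,0,0],-1],[[0,0,1.5],[0,0,0],-1]]'; python3 -m crank '[[[0,0,1],[0,0,0],-1],[[0,0,1.5],[0,0,0],-1],[[0,0,1.5],[0,0,0],-1]]'
```

```text
time: 12.75
eef_pos: [588.3, 292.5, 41.1]
tool_rot: [[-0.926, 0.377, -0.003], [0.377, 0.926, -0.001], [0.002, -0.002, -1.0]]
force: [-0.0, -0.9, -1.1]
width: 0.51
finger_force: 46.5
time: 13.0
eef_pos: [589.5, 293.2, 41.5]
tool_rot: [[-0.926, 0.377, 0.0], [0.377, 0.926, 0.0], [0.0, 0.0, -1.0]]
force: [0.1, -0.2, -1.6]
width: 0.51
finger_force: 46.5
time: 13.25
eef_pos: [589.8, 293.3, 40.4]
tool_rot: [[-0.926, 0.377, 0.001], [0.377, 0.926, 0.0], [-0.0, 0.001, -1.0]]
force: [0.1, 0.8, -0.6]
width: 0.514
finger_force: 46.6
```

```bash
python3 -m crank '[[[0,0,0.7],[0,0,0],-1],[[0,0,0.7],[0,0,0],-1],[[0,0,0.7],[0,0,0],0.6],[[0,0,0.7],[0,0,0],0.8],[[0,0,0.7],[0,0,0],1]]'; python3 -m crank '[[[0,0,0],[0,0,0],1],[[0,0,-20],[0,0,0],1],[[0,0,-50],[0,0,0],1],[[0,0,-85],[0,0,0],1],[[0,0,-120],[0,0,0],1]]'; python3 -m crank '[[[0,0,0],[0,0,0],1],[[0,0,0],[0,0,0],1],[[0,0,0],[0,0,0],1]]'
python3 -c "
from h import *
d=grab('wrist','w8'); e=grab('scene','s8')
cv2.imwrite('pics/end.png',np.hstack([cv2.resize(d['frame'],(400,300)),cv2.resize(e['frame'][180:270,380:500],(400,300))]))"
```

```text
time: 13.67
eef_pos: [589.6, 293.1, 39.4]
tool_rot: [[-0.926, 0.377, 0.0], [0.377, 0.926, 0.0], [-0.0, 0.0, -1.0]]
force: [1.3, -0.8, 0.9]
width: 0.909
finger_force: 0.0
time: 14.08
eef_pos: [588.8, 292.7, 159.7]
tool_rot: [[-0.926, 0.377, -0.002], [0.377, 0.926, -0.001], [0.001, -0.001, -1.0]]
force: [1.4, 0.3, -0.7]
width: 0.998
finger_force: 0.0
time: 14.33
eef_pos: [589.3, 292.9, 159.2]
tool_rot: [[-0.926, 0.377, -0.0], [0.377, 0.926, -0.0], [-0.0, -0.0, -1.0]]
force: [0.1, -0.2, -1.3]
width: 0.995
finger_force: 0.0
```

View pics/end.png

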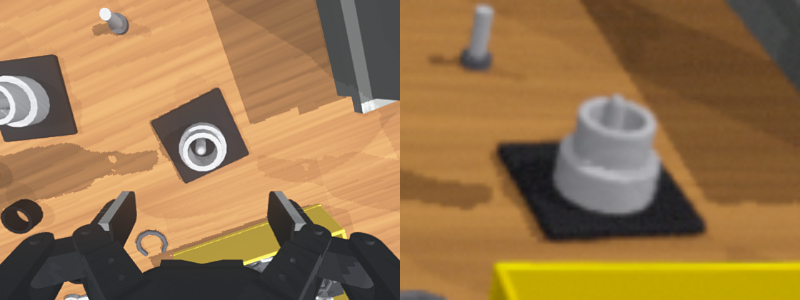

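Both collars are stacked flat around the post (crop at (205,150) left, (612,150) right), and the hand is clear. I'll hand it in.

```bash
python3 -c "
from station import manip
print(manip.sign_off())"
```

```text
the job is handed in; nothing more can be done
None
```

The final pictures show the wide collar flat on the base plate and the narrow collar flat on top of it, both around the post with the hand clear; I handed the job in at about 14.4 s and no verdict was returned.

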